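# Clamp a paddle mould in a rising-screw bench press

### The arm

A 6-joint arm with a two-finger parallel gripper is mounted at the origin on a cart in front of the work surface, level with it; the furniture and walls round the work are solid. World frame = base frame: x ahead of the robot, y to its left, z up, the work surface at z = 0. Lengths are in m, angles in rad, forces in N, time in s.
With the tool pointing down it reaches from about 0.225 to 0.875 m from the base axis. Payload 3.4 kg.
Tool frame: the origin (TCP) lies at the very end of the fingers, on their centre line; the grasp point (between the pads) lies 19 mm behind it; z points along the fingers, y is the line along which they close (so a half turn about z gives the same grasp; the last joint's range is limited). The gripper opens to 85 mm and grips with 20 to 120 N. Pads are 22 mm wide; open, the fingers measure 114 mm over their backs; the gripper's body (76 mm by 85 mm) begins 54 mm behind the grasp point. The pads swing forward as they close: fully open they stand 13 mm farther back than shut.
Start: joints at [0.995, 0.276, 1.505, -0, 1.361, -0.121], TCP at [0.253, 0.517, 0.231] pointing down, gripper open.
Joint ranges: [-2.89, 2.89], [-0.75, 2.08], [0.22, 2.7], [-1.18, 4.32], [0.11, 2.71], [-2.7, 2.7]. Speed limits (rad/s): [2.57, 2.57, 3.14, 3.14, 3.14, 3.14].

### API

Orientations are given as a unit quaternion [w, x, y, z].
In Python, from rig import get_state, optics, sign_off gives the robot as it stands.
- The arm moves only by the tool send_rows, never from a script. Its argument "increments" is a list of rows, each an object with "gripper": the gripper's target within -1 to 1 (shut at 1, half-way at 0, fully open at -1); "linear": the shift along the world's x, y, z in m, a list of three; "delta_rot": the turn, a rotation vector about the world's x, y, z in rad, a list of three. In form: [{"gripper": gripper, "linear": [dx, dy, dz], "delta_rot": [rx, ry, rz]}, ...]. A call has 1 to 8 rows; each row is the pose to reach, as a shift and turn from the pose commanded when the call began; what a row does not reach only later rows make up. A row lasts 1/10 s, in which the tool goes at most 50 mm and 8.59 degrees, less where a joint would pass 70% of its speed; a pose out of reach is approached as far as the arm can. A call with a gripper value outside its range is refused whole. The fingers move at their own pace and stop on an object; "newtons" is the grip in N (left out, the last holds). Time passes only in rows, so rows that repeat a pose let the fingers close. It gives the time, the measured TCP pose, the force, the opening and the grip force at its end, in the units of the state.
- get_state(): the state, without advancing time (a new reading comes with each control period).
- optics.get_image(name): name is "side" or "top" or "wrist"; returns a dict with "pixels" (400x640x3 uint8, blue, green, red), "K" (3x3 intrinsics, pixels), "rvec" (rotation vector, rad) and "tvec" (3), from world to camera coordinates, as OpenCV has them; the wrist camera has in their place "T_tool_cam" (4x4, takes a point from camera to tool coordinates, whose origin is the TCP and whose axes are the flange's). Camera axes: x right, y down, z forward; pixel columns grow to the right and rows downward; lengths in m; the calibration is good to about 2 mm. The wrist camera is an equidistant fisheye: a pixel r from the principal point sees the ray r / f radians off the axis. A picture is of the moment at which its call begins: read the wrist's pose just before it. There is no depth.
- sign_off(): hands the job in; it is judged then, once.
The state is a dict: "clock": time; "qpos": joint angles; "qd": joint speeds; "effort": joint torques, N m; "position": TCP position; "ee_rot": TCP orientation; "contact_force": force on the tool from outside, world axes, zero at the start; "moment": the same for the moment, N m; "width": finger opening in m; "gripper_force": force on a finger pad.
Only numpy, scipy, OpenCV 4.12 (cv2) and the standard library are available. Lean on these libraries where they do the work, as an engineer would, in place of code of your own. Each camera call takes 0.05 s, during which the arm holds its last target. There are 200 camera calls.

### The job

Lay the wooden paddle mould flat on the bed of the small screw press, its cake cup centred under the round press plate, and let go of it. Then turn the black knob clockwise, following it down as it sinks, until the pad under the plate bears on the mould and holds it hand-tight, without forcing it, and leave the knob. Do not disturb the stamps, the small jar or the round cutter.

Things in the scene. Friction and masses are not known exactly. Their poses are not given: they have to be found in the camera images.
- press: Screw press bolted to the table. Origin on the table top under the screw axis, z up; column at +x (front face x 70 mm), open to -x, +y and -y. Bed plate 16 mm thick, x -70 to 115, y -75 to 75 mm. Fence strip on it, 10 mm high, front face x 43 mm. The arm, 46 mm wide (underside z 125, top 155 mm), has a nut boss on the screw axis, 52 mm diameter, z 118 to 165 mm.
- bed (a point): Point on the screw axis on the top face of the bed (16 mm above the table), axes as the press.
- press_plate: Round steel press plate, 58 mm diameter, on the lower end of the screw; goes up and down, does not turn. Origin at the centre of its lower face, on the screw axis; axes as the press. Under it sits a wooden, rubber-backed levelling pad, 54 mm diameter, jammed so that its face is 8 to 14 mm below the plate's face: how much differs each time. The pad starts 13 to 26 mm above the top of a mould lying on the bed.
- press_knob (a joint): Knob angle (rad), grows clockwise from above, 0 to 6.2, starts at 0.4 to 1.5. Knob and plate sink 6 mm per rad (at 0: plate face 66 mm over the bed, knob centre 225 mm over the table). Friction 0.12 N m either way (at rest the torque felt may be off by that); stays where left. Once the pad touches, each 0.05 rad adds about 6 N on the mould and 0.04 N m at the knob. Released, the screw holds 20 N at most. Under 6 N is loose, over 60 N forced.
- knob_grip (a point): Centre of the knob at mid-height, on the screw axis; turns with the knob. Black round fluted knob, 52 mm diameter, 28 mm high, on a 17 mm stem; at contact its underside is about 18 mm above the nut boss. Nothing stands above it.
- mould: Loose wooden paddle mould, 195 x 72 x 30 mm, 0.11 to 0.21 kg, lying cup up on the table. Origin under its middle, z up. Block 72 mm wide (x), y from -97 to -8 mm, with the cup in its top; handle along +y, 30 mm wide (x), 30 mm thick, y from -8 to +95 mm.
- mould_cup (a point): Centre of the cup in the top face of the mould's block (mould frame 0, -48, 30 mm).
- mould_handle (a point): Point to hold the mould's handle: mid-width, mid-thickness (mould frame 0, 45, 15 mm); the mould hangs block-heavy from it (some 65 mm from its centre of mass) and droops in a weak grip.
- stamp_a: Bystander: wooden stamp, 36 x 36 x 74 mm, standing right of the press. Origin under it.
- stamp_b: Bystander: wooden stamp, 36 x 36 x 74 mm, standing right of the press. Origin under it.
- cocoa_jar: Bystander: small jar with a round lid, 53 mm diameter, 56 mm high, right of the press. Origin under it.
- cutter: Bystander: open round cutter, 64 mm diameter, 36 mm high, beyond the end of the mould's handle. Origin under it.

How it is judged:
By the outcome, as a careful person would: the job done as asked, in the order asked, and still so for the second after the job is handed in, with the robot touching nothing.
It also fails if it takes over 72 s, if anything falls off the work surface, if the arm or the gripper's body presses on something with over 40 N, if the wrist force passes 120 N, or if a joint passes its speed limit or range.

## Working session

There is one attempt and no reset: what is moved stays moved. The work goes in short steps, Python scripts to look and compute and a tool call to move; the robot and the scene stay as the last step left them, time stands still between calls to the robot, and variables do not carry over. Pictures are saved under pics/ and viewed, at most 10 in all, crops included, and the job is handed in when it is done.

Besides the shell and the picture viewer there is one more tool, called after "Request:" as name(argument=value, ...) on one line, values as JSON. send_rows: Moves the arm, as the interface text tells. Its arguments: {"type":"object","properties":{"increments":{"type":"array"},"newtons":{"type":"number"}},"required":["increments"]}

```bash
mkdir -p pics; ls
python3 - <<'E'
from rig import get_state, optics
import cv2
print(get_state())
for n in("side","top"):
    i=optics.get_image(n); cv2.imwrite(f"pics/{n}0.png",i["pixels"]); print(n,i["K"],i["rvec"],i["tvec"])
E
```

```text
pics
{'clock': 0.0, 'qpos': array([ 9.95027069e-01,  2.76622602e-01,  1.50616421e+00,  2.19100885e-05,
        1.36068170e+00, -1.20993328e-01]), 'qd': array([-0.00073252,  0.00017783, -0.00026439, -0.00044899, -0.00092939,
       -0.0003305 ]), 'effort': array([ 9.94136062e-04, -4.16775835e+01, -2.45807451e+01, -5.66317783e-05,
        1.08683127e-02, -6.93460692e-06]), 'position': array([0.25227632, 0.51610795, 0.23041158]), 'ee_rot': array([-3.30254374e-04,  2.25435635e-01,  9.74257612e-01, -8.77924028e-04]), 'contact_force': array([-0.74374907,  0.38301531,  0.14585773]), 'moment': array([ 0.04234098, -0.03535104,  0.01299032]), 'gripper_force': 0.0, 'width': 0.08553018729498826}
side [[476.64034934   0.         314.18858652]
 [  0.         476.64034934 197.99021149]
 [  0.           0.           1.        ]] [ 1.91670287 -0.35917771  0.27217382] [-0.48981145  0.21333972  1.28981354]
top [[431.61487194   0.         319.05178876]
 [  0.         431.61487194 207.79826032]
 [  0.           0.           1.        ]] [ 2.1447262  -2.08407363  0.217901  ] [0.03626056 0.55907693 1.11787452]
```

View pics/side0.png

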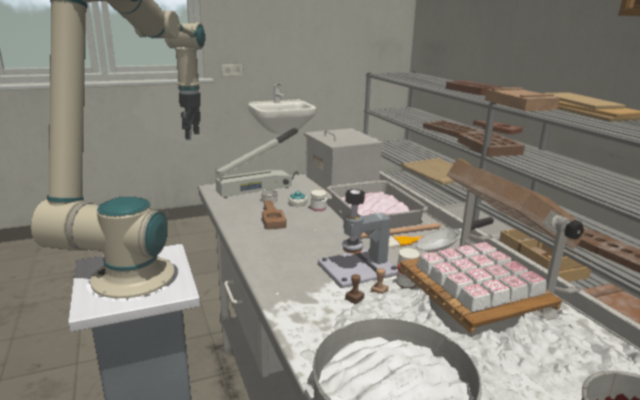

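View pics/top0.png

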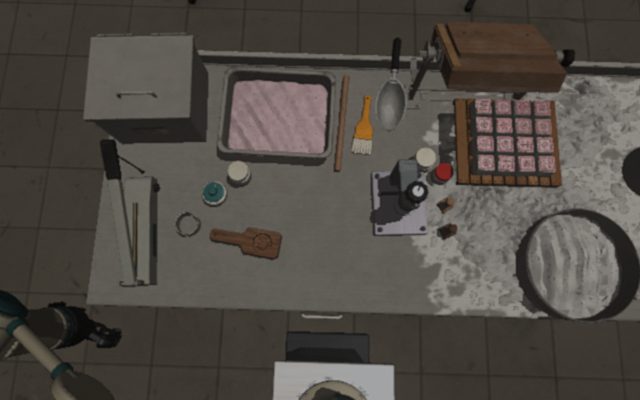

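```bash
cat > h.py <<'E'
import numpy as np, cv2
from rig import get_state, optics
from scipy.spatial.transform import Rotation as R
def ray(i,u,v):
    Rm=cv2.Rodrigues(np.array(i["rvec"]))[0]; d=Rm.T@np.linalg.inv(i["K"])@np.array([u,v,1.]); c=-Rm.T@np.array(i["tvec"]).ravel(); return c,d
def plane(i,u,v,z):
    c,d=ray(i,u,v); return c+d*(z-c[2])/d[2]
def proj(i,P):
    return cv2.projectPoints(np.array(P,float).reshape(-1,3),np.array(i["rvec"]),np.array(i["tvec"]),i["K"],None)[0].reshape(-1,2)
def wproj(i,s,P):
    q=s["ee_rot"]; Rt=R.from_quat([q[1],q[2],q[3],q[0]]).as_matrix(); T=np.eye(4); T[:3,:3]=Rt; T[:3,3]=s["position"]
    M=np.linalg.inv(T@np.array(i["T_tool_cam"])); p=(M[:3,:3]@np.array(P,float).reshape(-1,3).T).T+M[:3,3]
    r=np.hypot(p[:,0],p[:,1]); th=np.arctan2(r,p[:,2]); K=i["K"]
    return np.c_[K[0,2]+K[0,0]*th*p[:,0]/r, K[1,2]+K[1,1]*th*p[:,1]/r]
def wplane(i,s,u,v,z):
    q=s["ee_rot"]; Rt=R.from_quat([q[1],q[2],q[3],q[0]]).as_matrix(); T=np.eye(4); T[:3,:3]=Rt; T[:3,3]=s["position"]
    M=T@np.array(i["T_tool_cam"]); K=i["K"]; x=(u-K[0,2])/K[0,0]; y=(v-K[1,2])/K[1,1]; th=np.hypot(x,y)
    d=M[:3,:3]@np.array([np.sin(th)*x/th,np.sin(th)*y/th,np.cos(th)]); c=M[:3,3]; return c+d*(z-c[2])/d[2]
E
python3 - <<'E'
import cv2
a=cv2.imread("pics/top0.png"); 
m=cv2.resize(a[160:280,170:290],None,fx=5,fy=5,interpolation=3)[:600,:390*2]
p=cv2.resize(a[145:245,360:460],None,fx=6,fy=6,interpolation=3)
cv2.imwrite("pics/topm.png",cv2.resize(a[145:270,170:470],(800,333),interpolation=3))
s=cv2.imread("pics/side0.png")
cv2.imwrite("pics/crop2.png",cv2.vconcat([cv2.resize(a[150:270,200:460],(780,360),interpolation=3)]))
cv2.imwrite("pics/crop3.png",cv2.resize(s[180:310,250:440],(780,534),interpolation=3))
E
```

```text
(no output)
```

View pics/crop2.png

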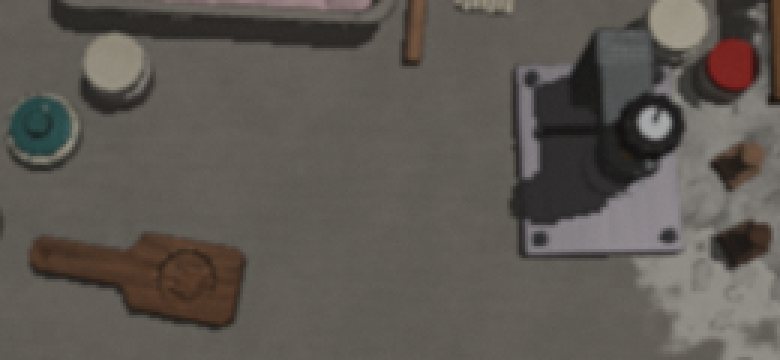

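View pics/crop3.png

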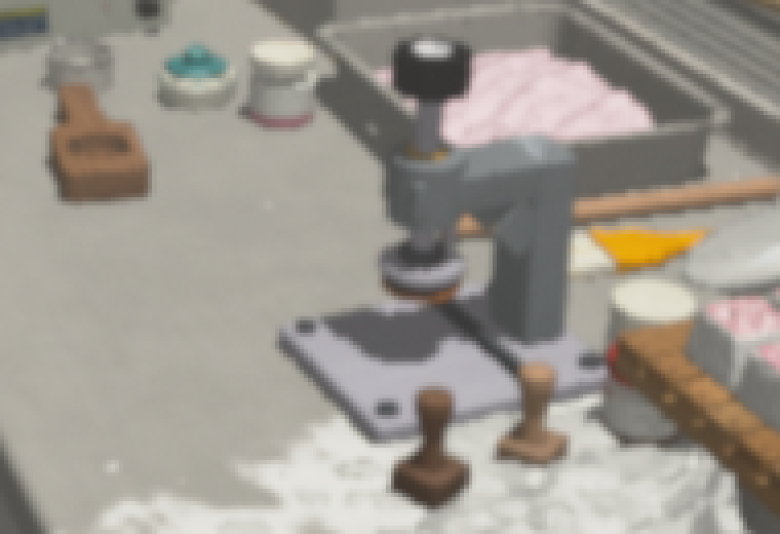

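Run:
```python
from h import *
np.set_printoptions(precision=4,suppress=True)
t=optics.get_image("top"); s=optics.get_image("side")
c2=lambda u,v:(200+u/3,150+v/3); c3=lambda u,v:(250+u/4.105,180+v/4.105)
print("bed top",[plane(t,*c2(*p),.016)[:2] for p in[(516,66),(522,253),(683,247)]])
print("bed side",[plane(s,*c3(*p),.016)[:2] for p in[(278,338),(372,432)]])
print("mould top",[plane(t,*c2(*p),.03)[:2] for p in[(141,236),(245,246),(234,323),(124,307),(188,275),(31,243),(31,262)]])
print("mould side cup",plane(s,*c3(97,145),.03)[:2])
# knob top: triangulate
(c,d),(e,f)=ray(t,*c2(652,122)),ray(s,*c3(431,48))
A=np.c_[d,-f]; x=np.linalg.lstsq(A,e-c,rcond=None)[0]; print("knobtop",c+d*x[0],e+f*x[1])
print("stamps",[plane(t,*c2(*p),.074)[:2] for p in[(740,160),(742,240)]],"jar",plane(t,*c2(678,20),.056),"red",plane(t,*c2(733,65),.056))
```

```text
bed top [array([ 0.6756, -0.0966]), array([ 0.4953, -0.1028]), array([ 0.5053, -0.2525])]
bed side [array([ 0.4889, -0.1235]), array([ 0.4984, -0.2569])]
mould top [array([0.4989, 0.2492]), array([0.4924, 0.1533]), array([0.4217, 0.16  ]), array([0.4333, 0.2606]), array([0.4642, 0.2041]), array([0.4895, 0.3496]), array([0.472 , 0.3483])]
mould side cup [0.4628 0.2087]
knobtop [ 0.5676 -0.1744  0.2377] [ 0.5688 -0.1749  0.2381]
stamps [array([ 0.5766, -0.2908]), array([ 0.504 , -0.2902])] jar [ 0.7127 -0.2426  0.056 ] red [ 0.6706 -0.2925  0.056 ]
```

Request:
send_rows(increments=[{"gripper": -1, "linear": [0.0, 0.0, 0.0], "delta_rot": [0, 0, -0.15]}, {"gripper": -1, "linear": [0.04, -0.04, 0], "delta_rot": [0, 0, -0.3]}, {"gripper": -1, "linear": [0.075, -0.075, 0], "delta_rot": [0, 0, -0.45]}, {"gripper": -1, "linear": [0.11, -0.11, -0.01], "delta_rot": [0, 0, -0.6]}, {"gripper": -1, "linear": [0.14, -0.14, -0.03], "delta_rot": [0, 0, -0.75]}, {"gripper": -1, "linear": [0.17, -0.17, -0.04], "delta_rot": [0, 0, -0.9]}, {"gripper": -1, "linear": [0.2, -0.2, -0.06], "delta_rot": [0, 0, -1.05]}, {"gripper": -1, "linear": [0.221, -0.22, -0.08], "delta_rot": [0, 0, -1.2]}])

```text
clock: 1.0
position: [0.4756, 0.2944, 0.1508]
ee_rot: [0.001, 0.739, 0.674, 0.0]
contact_force: [-0.0, 0.7, -0.4]
width: 0.0856
gripper_force: 0.0
```

Request:
send_rows(increments=[{"gripper": -1, "linear": [0, 0, 0], "delta_rot": [0, 0, -0.025]}, {"gripper": -1, "linear": [0, 0, 0], "delta_rot": [0, 0, -0.025]}, {"gripper": -1, "linear": [0, 0, 0], "delta_rot": [0, 0, -0.025]}])

```text
clock: 1.3
position: [0.4733, 0.2974, 0.1519]
ee_rot: [-0.0, 0.744, 0.668, 0.0]
contact_force: [0.1, -0.1, -1.1]
width: 0.0853
gripper_force: 0.0
```

Run:
```python
from h import *
s=get_state(); i=optics.get_image("wrist"); print(s["position"],s["ee_rot"],s["qpos"],i["K"],i["T_tool_cam"])
print(wproj(i,s,[[.474,.297,.03],[.464,.204,.03]]))
cv2.imwrite("pics/w1.png",i["pixels"])
```

```text
[0.47329083 0.29741086 0.15190504] [-1.61786300e-04  7.43976856e-01  6.68205200e-01  4.71407660e-04] [4.36172717e-01 3.07456362e-01 1.66594983e+00 6.35201601e-04
 1.16737889e+00 5.43132249e-01] [[309.70691629   0.         315.42080199]
 [  0.         309.70691629 197.14504069]
 [  0.           0.           1.        ]] [[ 7.81191237e-04 -9.56376238e-01 -2.92136752e-01  7.25423429e-02]
 [ 9.99999451e-01  9.51316683e-04 -4.40293324e-04  9.20254828e-04]
 [ 6.99000639e-04 -2.92136248e-01  9.56376455e-01 -1.43078488e-01]
 [ 0.00000000e+00  0.00000000e+00  0.00000000e+00  1.00000000e+00]]
[[315.31888112 188.57043828]
 [315.26575047 279.1385252 ]]
```

View pics/w1.png

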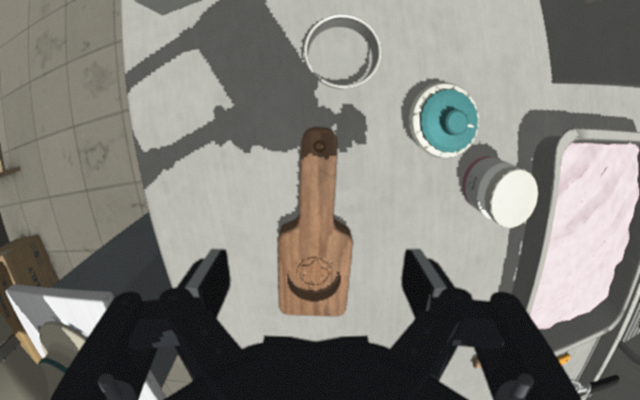

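Run:
```python
from h import *
np.set_printoptions(precision=4,suppress=True)
s=get_state(); i=optics.get_image("wrist")
for p in [(320,129),(301,180),(336,180),(299,200),(338,200),(280,240),(352,240),(279,300),(349,300),(314,315),(315,276)]: print(p,wplane(i,s,*p,.03)[:2])
```

```text
(320, 129) [0.4835 0.3492]
(301, 180) [0.4623 0.3063]
(336, 180) [0.493  0.3031]
(299, 200) [0.4583 0.2882]
(338, 200) [0.4932 0.2844]
(280, 240) [0.4355 0.2507]
(352, 240) [0.5032 0.2435]
(279, 300) [0.4235 0.1816]
(349, 300) [0.4962 0.174 ]
(314, 315) [0.4578 0.1581]
(315, 276) [0.4642 0.2078]
```

Request:
send_rows(increments=[{"gripper": -0.7, "linear": [0.004, 0.007, -0.04], "delta_rot": [0, 0, -0.03]}, {"gripper": -0.5, "linear": [0.004, 0.007, -0.08], "delta_rot": [0, 0, -0.03]}, {"gripper": -0.3, "linear": [0.004, 0.007, -0.12], "delta_rot": [0, 0, -0.03]}, {"gripper": -0.3, "linear": [0.004, 0.007, -0.138], "delta_rot": [0, 0, -0.03]}, {"gripper": -0.3, "linear": [0.004, 0.007, -0.146], "delta_rot": [0, 0, -0.03]}, {"gripper": -0.3, "linear": [0.004, 0.007, -0.146], "delta_rot": [0, 0, -0.03]}], newtons=60)

```text
clock: 2.0
position: [0.477, 0.3042, 0.0051]
ee_rot: [-0.0, 0.754, 0.657, -0.0]
contact_force: [0.2, -0.3, 0.5]
width: 0.0553
gripper_force: 0.0
```

Request:
send_rows(increments=[{"gripper": 1, "linear": [0, 0, 0], "delta_rot": [0, 0, 0]}, {"gripper": 1, "linear": [0, 0, 0], "delta_rot": [0, 0, 0]}, {"gripper": 1, "linear": [0, 0, 0], "delta_rot": [0, 0, 0]}, {"gripper": 1, "linear": [0, 0, 0], "delta_rot": [0, 0, 0]}, {"gripper": 1, "linear": [0, 0, 0], "delta_rot": [0, 0, 0]}, {"gripper": 1, "linear": [0, 0, 0], "delta_rot": [0, 0, 0]}], newtons=110)

```text
clock: 2.6
position: [0.4786, 0.3045, 0.0075]
ee_rot: [0.0, 0.755, 0.656, 0.002]
contact_force: [-0.6, 1.1, 7.3]
width: 0.028
gripper_force: 108.9
```

Request:
send_rows(increments=[{"gripper": 1, "linear": [0, 0, 0.01], "delta_rot": [0, 0, 0]}, {"gripper": 1, "linear": [0, 0, 0.03], "delta_rot": [0, 0, 0]}, {"gripper": 1, "linear": [0, 0, 0.05], "delta_rot": [0, 0, 0]}, {"gripper": 1, "linear": [0.01, -0.03, 0.05], "delta_rot": [0, 0, 0.03]}, {"gripper": 1, "linear": [0.025, -0.07, 0.05], "delta_rot": [0, 0, 0.07]}, {"gripper": 1, "linear": [0.04, -0.11, 0.05], "delta_rot": [0, 0, 0.11]}, {"gripper": 1, "linear": [0.055, -0.15, 0.05], "delta_rot": [0, 0, 0.15]}, {"gripper": 1, "linear": [0.065, -0.19, 0.05], "delta_rot": [0, 0, 0.17]}], newtons=110)

```text
clock: 3.4
position: [0.544, 0.1119, 0.0564]
ee_rot: [0.001, 0.696, 0.718, 0.001]
contact_force: [0.7, 0.7, -1.8]
width: 0.0276
gripper_force: 108.6
```

Request:
send_rows(increments=[{"gripper": 1, "linear": [0.009, -0.025, 0], "delta_rot": [0, 0, 0.02]}, {"gripper": 1, "linear": [0.013, -0.041, 0], "delta_rot": [0, 0, 0.02]}, {"gripper": 1, "linear": [0.013, -0.041, 0], "delta_rot": [0, 0, 0.02]}, {"gripper": 1, "linear": [0.013, -0.041, 0], "delta_rot": [0, 0, 0.02]}])

```text
clock: 3.8
position: [0.5552, 0.073, 0.0556]
ee_rot: [-0.0, 0.689, 0.725, 0.0]
contact_force: [0.5, 1.0, -1.5]
width: 0.0281
gripper_force: 108.5
```

Run:
```python
from h import *
s=get_state(); i=optics.get_image("wrist"); print(s["position"],s["ee_rot"],s["moment"],s["contact_force"],s["width"])
np.save("w2.npy",np.r_[s["position"],s["ee_rot"]])
j=optics.get_image("side")
a=cv2.resize(i["pixels"][100:360,130:520],(600,400),interpolation=3); b=cv2.resize(j["pixels"][170:300,290:420][20:],(240,203),interpolation=3)
cv2.imwrite("pics/w2.png",i["pixels"]); cv2.imwrite("pics/s2.png",cv2.resize(j["pixels"][160:310,240:440],(800,600),interpolation=3))
```

```text
[0.55520721 0.07304228 0.05555086] [-3.84164323e-04  6.89214261e-01  7.24557466e-01  1.82165647e-04] [0.10572175 0.02304328 0.03508884] [ 0.53764393  0.98954348 -1.52128021] 0.028083382019008712
```

View pics/w2.png

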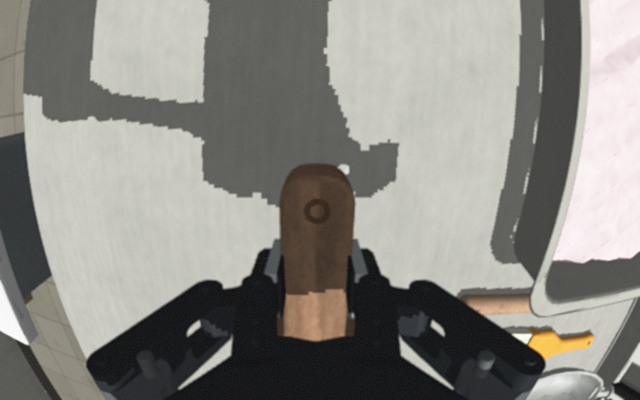

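View pics/s2.png

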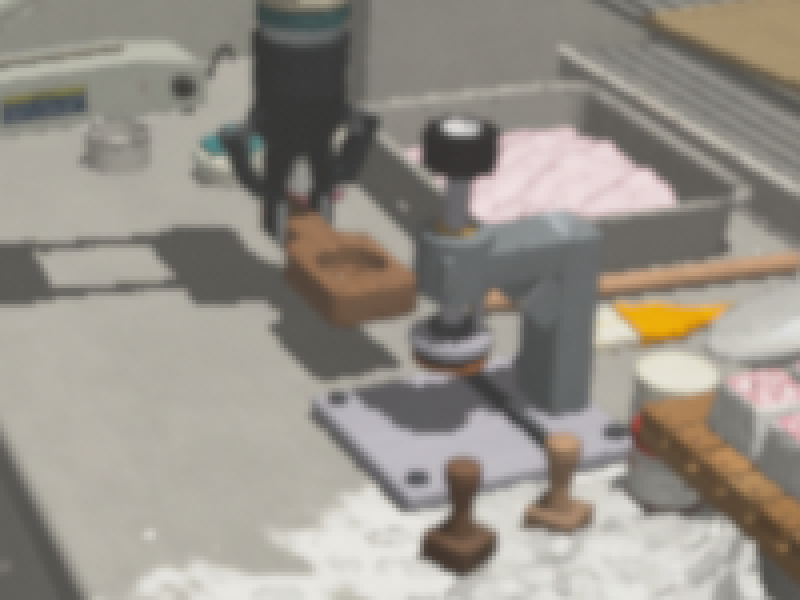

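Run:
```python
from h import *
np.set_printoptions(precision=4,suppress=True)
j=optics.get_image("side"); s=get_state()
g=np.array([.5552+.0,.0730]); th=.05; X=np.array([np.cos(th),np.sin(th)]);Y=np.array([-np.sin(th),np.cos(th)])
for droop in (0,.04,.08):
  P=[]
  for x,y,z in [(-36,-97,0),(-36,-97,30),(36,-97,0),(36,-97,30),(0,-48,30),(-36,-8,30)]:
    dy=(y-50)/1e3; p=g+X*x/1e3+Y*dy; P.append([*p,.048+z/1e3+dy*droop])
  print(droop,((proj(j,P)-[240,160])*4).round(0).tolist())
# press plate/pad at axis
ax=[.569,-.1745]
print(((proj(j,[[*ax,.016],[*ax,.0711],[*ax,.08],[*ax,.06],[*ax,.225]])-[240,160])*4).round(0))
```

```text
0 [[335.0, 332.0], [336.0, 295.0], [421.0, 315.0], [423.0, 279.0], [350.0, 261.0], [285.0, 249.0]]
0.04 [[334.0, 339.0], [335.0, 302.0], [421.0, 322.0], [423.0, 286.0], [350.0, 266.0], [285.0, 251.0]]
0.08 [[334.0, 347.0], [335.0, 310.0], [421.0, 330.0], [422.0, 293.0], [350.0, 271.0], [285.0, 254.0]]
[[444. 424.]
 [448. 353.]
 [449. 342.]
 [447. 368.]
 [459. 145.]]
```

Request:
send_rows(increments=[{"gripper": 1, "linear": [0.001, 0, -0.013], "delta_rot": [0, 0, 0]}, {"gripper": 1, "linear": [0.002, 0, -0.026], "delta_rot": [0, 0, 0]}, {"gripper": 1, "linear": [0.002, 0, -0.026], "delta_rot": [0, 0, 0]}, {"gripper": 1, "linear": [0.003, -0.02, -0.026], "delta_rot": [0, 0, 0]}, {"gripper": 1, "linear": [0.004, -0.04, -0.026], "delta_rot": [0, 0, 0]}, {"gripper": 1, "linear": [0.005, -0.06, -0.026], "delta_rot": [0, 0, 0]}, {"gripper": 1, "linear": [0.006, -0.08, -0.026], "delta_rot": [0, 0, 0]}])

```text
clock: 4.65
position: [0.5613, -0.0079, 0.0288]
ee_rot: [-0.0, 0.689, 0.725, -0.0]
contact_force: [-0.6, -0.2, -1.9]
width: 0.0278
gripper_force: 108.4
```

Request:
send_rows(increments=[{"gripper": 1, "linear": [0.001, -0.02, 0], "delta_rot": [0, 0, 0]}, {"gripper": 1, "linear": [0.002, -0.04, 0], "delta_rot": [0, 0, 0]}, {"gripper": 1, "linear": [0.003, -0.06, 0], "delta_rot": [0, 0, 0]}, {"gripper": 1, "linear": [0.003, -0.07, 0], "delta_rot": [0, 0, 0]}, {"gripper": 1, "linear": [0.003, -0.07, 0], "delta_rot": [0, 0, 0]}, {"gripper": 1, "linear": [0.003, -0.07, 0], "delta_rot": [0, 0, 0]}])

```text
clock: 5.25
position: [0.5642, -0.0768, 0.029]
ee_rot: [-0.001, 0.689, 0.725, 0.0]
contact_force: [-0.2, 0.1, -1.9]
width: 0.0278
gripper_force: 108.4
```

Run:
```python
from h import *
s=get_state(); print(s["position"],s["ee_rot"],s["moment"],s["contact_force"])
j=optics.get_image("side"); t=optics.get_image("top")
a=cv2.resize(j["pixels"][200:300,310:410],(400,400),interpolation=3); b=cv2.resize(t["pixels"][160:260,350:450],(400,400),interpolation=3)
cv2.imwrite("pics/st3.png",cv2.hconcat([a,b]))
ax=np.array([.569,-.1745]);th=.05;X=np.array([np.cos(th),np.sin(th)]);Y=np.array([-np.sin(th),np.cos(th)])
P=[[*(ax+X*x/1e3+Y*(y+48)/1e3),z] for x,y,z in[(-36,-97,.046),(36,-97,.046),(-36,-8,.046),(-36,-97,.016)]]
print("side",((proj(j,P)-[310,200])*4).round(),"top",((proj(t,P)-[350,160])*4+[400,0]).round())
```

```text
[ 0.56424295 -0.07683535  0.02904218] [-5.65432549e-04  6.89042898e-01  7.24720335e-01  3.55430425e-05] [ 0.07316229 -0.05501145 -0.01802034] [-0.20241233  0.08010395 -1.91195946]
side [[155. 268.]
 [248. 247.]
 [ 94. 210.]
 [153. 307.]] top [[681. 238.]
 [674. 136.]
 [551. 241.]
 [671. 246.]]
```

View pics/st3.png

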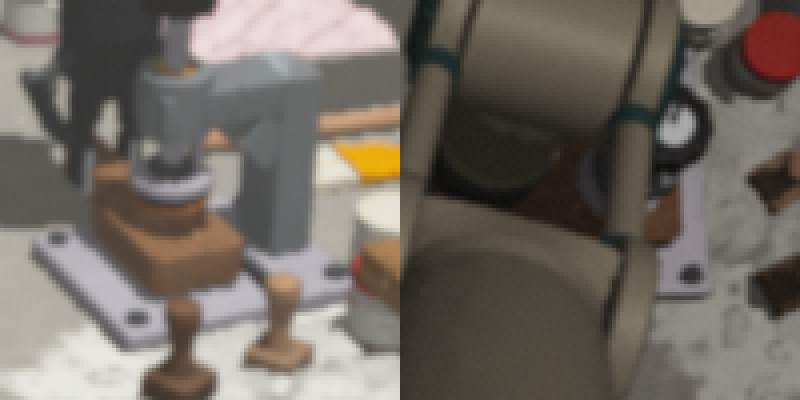

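Request:
send_rows(increments=[{"gripper": 1, "linear": [0, 0, -0.003], "delta_rot": [0, 0, 0]}, {"gripper": 1, "linear": [0, 0, -0.005], "delta_rot": [0, 0, 0]}, {"gripper": 1, "linear": [0, 0, -0.0055], "delta_rot": [0, 0, 0]}, {"gripper": 1, "linear": [0, 0, -0.0055], "delta_rot": [0, 0, 0]}])

```text
clock: 5.75
position: [0.5645, -0.0771, 0.0237]
ee_rot: [-0.0, 0.689, 0.725, -0.0]
contact_force: [-0.2, 0.1, -1.5]
width: 0.0279
gripper_force: 108.5
```

Request:
send_rows(increments=[{"gripper": 1, "linear": [0, 0, -0.001], "delta_rot": [0, 0, 0]}, {"gripper": 1, "linear": [0, 0, -0.0015], "delta_rot": [0, 0, 0]}, {"gripper": 1, "linear": [0, 0, -0.0015], "delta_rot": [0, 0, 0]}])

```text
clock: 6.05
position: [0.5647, -0.0772, 0.0234]
ee_rot: [0.0, 0.689, 0.725, 0.0]
contact_force: [-1.7, 2.2, 5.0]
width: 0.0277
gripper_force: 109.5
```

Request:
send_rows(increments=[{"gripper": -0.3, "linear": [0, 0, 0], "delta_rot": [0, 0, 0]}, {"gripper": -0.3, "linear": [0, 0, 0], "delta_rot": [0, 0, 0]}, {"gripper": -0.3, "linear": [0, 0, 0], "delta_rot": [0, 0, 0]}, {"gripper": -0.3, "linear": [0, 0, 0], "delta_rot": [0, 0, 0]}, {"gripper": -0.3, "linear": [0, 0, 0.02], "delta_rot": [0, 0, 0]}, {"gripper": -0.3, "linear": [0, 0, 0.05], "delta_rot": [0, 0, 0]}, {"gripper": -0.3, "linear": [0, 0.02, 0.1], "delta_rot": [0, 0, 0]}, {"gripper": -0.3, "linear": [0, 0.03, 0.15], "delta_rot": [0, 0, 0.15]}])

```text
clock: 6.85
position: [0.5637, -0.0476, 0.1681]
ee_rot: [-0.001, 0.631, 0.776, -0.0]
contact_force: [0.7, 0.9, 0.3]
width: 0.0555
gripper_force: 0.0
```

Request:
send_rows(increments=[{"gripper": -0.3, "linear": [0, 0, 0.05], "delta_rot": [0, 0, 0.15]}, {"gripper": -0.5, "linear": [0, 0, 0.1], "delta_rot": [0, 0, 0.3]}, {"gripper": -1, "linear": [0, 0, 0.13], "delta_rot": [0, 0, 0.45]}, {"gripper": -1, "linear": [0, -0.03, 0.13], "delta_rot": [0, 0, 0.6]}, {"gripper": -1, "linear": [0, -0.06, 0.13], "delta_rot": [0, 0, 0.75]}, {"gripper": -1, "linear": [0.002, -0.09, 0.13], "delta_rot": [0, 0, 0.9]}, {"gripper": -1, "linear": [0.004, -0.127, 0.13], "delta_rot": [0, 0, 1.05]}, {"gripper": -1, "linear": [0.004, -0.127, 0.13], "delta_rot": [0, 0, 1.2]}])

```text
clock: 7.65
position: [0.5687, -0.18, 0.2969]
ee_rot: [-0.0, 0.084, 0.996, -0.001]
contact_force: [0.5, 0.1, 0.5]
width: 0.0851
gripper_force: 0.0
```

Request:
send_rows(increments=[{"gripper": -1, "linear": [0, 0, 0], "delta_rot": [0, 0, 0.15]}, {"gripper": -1, "linear": [0, 0, 0], "delta_rot": [0, 0, 0.3]}, {"gripper": -1, "linear": [0, 0, 0], "delta_rot": [0, 0, 0.45]}, {"gripper": -1, "linear": [0, 0, 0], "delta_rot": [0, 0, 0.6]}, {"gripper": -1, "linear": [0, 0, 0], "delta_rot": [0, 0, 0.68]}, {"gripper": -1, "linear": [0, 0, 0], "delta_rot": [0, 0, 0.68]}, {"gripper": -1, "linear": [0, 0, 0], "delta_rot": [0, 0, 0.68]}])

```text
clock: 8.35
position: [0.5685, -0.1754, 0.2975]
ee_rot: [-0.0, -0.251, 0.968, 0.0]
contact_force: [-0.1, 0.6, 0.4]
width: 0.0857
gripper_force: 0.0
```

Run:
```python
from h import *
s=get_state(); i=optics.get_image("wrist"); print(s["position"],s["ee_rot"],s["qpos"],s["moment"])
np.save("w4.npy",np.r_[s["position"],s["ee_rot"]])
t=optics.get_image("side"); cv2.imwrite("pics/s4.png",t["pixels"])
cv2.imwrite("pics/w4.png",i["pixels"])
print(wproj(i,s,[[.569,-.1745,.236]]))
```

```text
[ 0.5685424  -0.17544606  0.29745559] [-1.39127687e-04 -2.51458142e-01  9.67868155e-01  1.32678488e-04] [-4.16244974e-01  2.78805514e-01  1.33925594e+00  3.50731812e-05
  1.52391410e+00 -2.49541598e+00] [-0.06405031 -0.01721504  0.01985017]
[[319.08865328 215.37766632]]
```

View pics/w4.png

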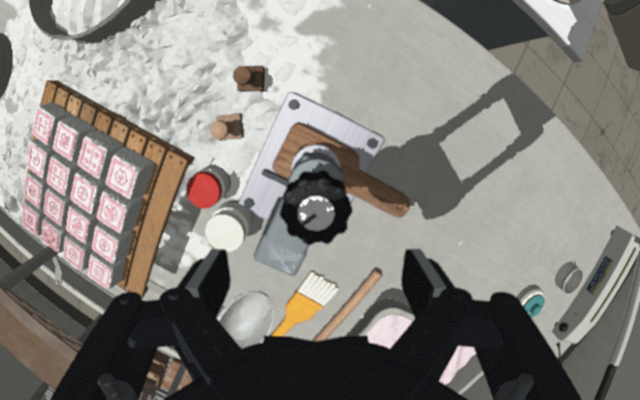

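Run:
```python
from h import *
np.set_printoptions(precision=1,suppress=True)
i=optics.get_image("wrist"); s=get_state()
ax=np.array([.569,-.1745]);th=.05;Rz=np.array([[np.cos(th),np.sin(th)],[-np.sin(th),np.cos(th)]])
f=lambda u,v,z:(Rz@(wplane(i,s,u,v,z)[:2]-ax))*1e3
print("bolts",f(293,103,.018),f(372,143,.018),"bedcorners",f(288,93,.016),f(384,139,.016))
print("tip",f(406,214,.046))
hsv=cv2.cvtColor(i["pixels"],cv2.COLOR_BGR2HSV)
m=cv2.inRange(hsv,(5,60,40),(20,255,220)); n,l,st,c=cv2.connectedComponentsWithStats(m)
for k in range(1,n):
    if st[k,4]>60 and 260<c[k][0]<420 and 100<c[k][1]<225:
        cn=cv2.findContours((l==k).astype(np.uint8),0,2)[0][0][:,0]; q=np.array([f(u,v,.046) for u,v in cn])
        print(st[k],"x",q[:,0].min(),q[:,0].max(),"y",q[:,1].min(),q[:,1].max())
        h=q[(q[:,1]>80)&(q[:,1]<125)]; b=q[(q[:,1]<40)&(q[:,1]>-40)]
        if len(h): print("handle x",h[:,0].min(),h[:,0].max())
```

```text
bolts [-56.6 -64.5] [-56.1  56.8] bedcorners [-66.  -76.8] [-69.   69.7]
tip [  7.  141.9]
[ 274  123  136   94 3351] x -38.547340774076154 34.67411456307217 y -51.902775582471016 140.11561225378398
handle x -17.317225618031383 15.874193962155232
```

Request:
send_rows(increments=[{"gripper": -1, "linear": [0, 0.001, -0.03], "delta_rot": [0, 0, 0]}, {"gripper": -1, "linear": [0, 0.001, -0.06], "delta_rot": [0, 0, 0]}, {"gripper": -1, "linear": [0, 0.001, -0.085], "delta_rot": [0, 0, 0]}, {"gripper": -1, "linear": [0, 0.001, -0.0955], "delta_rot": [0, 0, 0]}, {"gripper": -0.5, "linear": [0, 0.001, -0.0955], "delta_rot": [0, 0, 0]}, {"gripper": -0.4, "linear": [0, 0.001, -0.0955], "delta_rot": [0, 0, 0]}], newtons=40)

```text
clock: 9.1
position: [0.5693, -0.1747, 0.2032]
ee_rot: [0.001, -0.252, 0.968, -0.0]
contact_force: [0.5, -0.0, -0.7]
width: 0.0601
gripper_force: 0.0
```

Request:
send_rows(increments=[{"gripper": 1, "linear": [0, 0, 0], "delta_rot": [0, 0, 0]}, {"gripper": 1, "linear": [0, 0, 0], "delta_rot": [0, 0, 0]}, {"gripper": 1, "linear": [0, 0, 0], "delta_rot": [0, 0, 0]}, {"gripper": 1, "linear": [0, 0, 0], "delta_rot": [0, 0, 0]}, {"gripper": 1, "linear": [0, 0, 0], "delta_rot": [0, 0, 0]}], newtons=50)

```text
clock: 9.6
position: [0.5696, -0.1747, 0.204]
ee_rot: [0.001, -0.252, 0.968, -0.001]
contact_force: [-0.1, 0.8, 6.4]
width: 0.0512
gripper_force: 52.7
```

```bash
python3 -c "
from h import *
s=get_state(); print(s['position'],s['ee_rot'],s['moment'],s['contact_force'],s['width'],s['qpos'])"
```

```text
[ 0.56958419 -0.17473566  0.20402926] [ 0.00148583 -0.25228299  0.96765185 -0.00098749] [ 0.15708031  0.03322535 -0.09753575] [-0.07930136  0.75686877  6.39265749] 0.05117053473224908 [-4.14595643e-01  3.20960106e-01  1.50776666e+00  3.06442096e-04
  1.30931012e+00 -2.49554917e+00]
```

Request:
send_rows(increments=[{"gripper": 1, "linear": [0, 0, -0.0006], "delta_rot": [0, 0, -0.1]}, {"gripper": 1, "linear": [0, 0, -0.0012], "delta_rot": [0, 0, -0.2]}, {"gripper": 1, "linear": [0, 0, -0.0018], "delta_rot": [0, 0, -0.3]}, {"gripper": 1, "linear": [0, 0, -0.0024], "delta_rot": [0, 0, -0.4]}, {"gripper": 1, "linear": [0, 0, -0.003], "delta_rot": [0, 0, -0.5]}, {"gripper": 1, "linear": [0, 0, -0.0036], "delta_rot": [0, 0, -0.6]}, {"gripper": 1, "linear": [0, 0, -0.0042], "delta_rot": [0, 0, -0.7]}, {"gripper": 1, "linear": [0, 0, -0.0048], "delta_rot": [0, 0, -0.8]}])

```text
clock: 10.4
position: [0.5697, -0.1761, 0.1992]
ee_rot: [0.002, 0.146, 0.989, -0.002]
contact_force: [-0.2, -2.8, 5.2]
width: 0.0507
gripper_force: 52.8
```

```bash
cat > st.py <<'E'
from h import *
np.set_printoptions(precision=3,suppress=True)
s=get_state(); print(s['position'],s['moment'],s['contact_force'],s['width'],s['qpos'][5]-s['qpos'][0])
E
python3 st.py
```

```text
[ 0.57  -0.176  0.199] [-0.4    0.131  0.113] [-0.194 -2.841  5.161] 0.05068285519636334 -1.27666996913845
```

Request:
send_rows(increments=[{"gripper": 1, "linear": [0, 0, -0.0006], "delta_rot": [0, 0, -0.1]}, {"gripper": 1, "linear": [0, 0, -0.0012], "delta_rot": [0, 0, -0.2]}, {"gripper": 1, "linear": [0, 0, -0.0018], "delta_rot": [0, 0, -0.3]}, {"gripper": 1, "linear": [0, 0, -0.0024], "delta_rot": [0, 0, -0.4]}, {"gripper": 1, "linear": [0, 0, -0.003], "delta_rot": [0, 0, -0.5]}, {"gripper": 1, "linear": [0, 0, -0.0036], "delta_rot": [0, 0, -0.6]}, {"gripper": 1, "linear": [0, 0, -0.0042], "delta_rot": [0, 0, -0.7]}, {"gripper": 1, "linear": [0, 0, -0.0048], "delta_rot": [0, 0, -0.8]}])

```text
clock: 11.2
position: [0.5688, -0.1771, 0.1944]
ee_rot: [0.002, 0.52, 0.854, -0.002]
contact_force: [-1.9, -5.5, 6.8]
width: 0.0509
gripper_force: 53.1
```

Request:
send_rows(increments=[{"gripper": 1, "linear": [0, 0, -0.0006], "delta_rot": [0, 0, -0.1]}, {"gripper": 1, "linear": [0, 0, -0.0012], "delta_rot": [0, 0, -0.2]}, {"gripper": 1, "linear": [0, 0, -0.0018], "delta_rot": [0, 0, -0.3]}, {"gripper": 1, "linear": [0, 0, -0.0024], "delta_rot": [0, 0, -0.4]}])

```text
clock: 11.6
position: [0.5682, -0.1772, 0.192]
ee_rot: [0.002, 0.679, 0.734, -0.002]
contact_force: [-4.2, -4.4, 7.3]
width: 0.0507
gripper_force: 53.1
```

```bash
python3 st.py
```

```text
[ 0.568 -0.177  0.192] [-0.696  0.757  0.016] [-4.197 -4.395  7.275] 0.050741625917071737 -0.07578248113818303
```

Request:
send_rows(increments=[{"gripper": 1, "linear": [-0.0005, -0.001, 0], "delta_rot": [0, 0, -0.05]}, {"gripper": 1, "linear": [-0.001, -0.002, -0.0006], "delta_rot": [0, 0, -0.1]}, {"gripper": 1, "linear": [-0.001, -0.002, -0.0009], "delta_rot": [0, 0, -0.15]}, {"gripper": 1, "linear": [-0.001, -0.002, -0.0012], "delta_rot": [0, 0, -0.2]}])

```text
clock: 12.0
position: [0.5676, -0.1775, 0.1908]
ee_rot: [0.001, 0.748, 0.663, -0.0]
contact_force: [-2.1, -2.2, 7.4]
width: 0.0504
gripper_force: 53.2
```

```bash
python3 st.py
```

```text
[ 0.568 -0.178  0.191] [-0.188  0.525  0.034] [-2.146 -2.173  7.359] 0.05035270162056063 0.12134510765431028
```

Request:
send_rows(increments=[{"gripper": 1, "linear": [0, 0, -0.0003], "delta_rot": [0, 0, -0.05]}, {"gripper": 1, "linear": [0, 0, -0.0006], "delta_rot": [0, 0, -0.1]}, {"gripper": 1, "linear": [0, 0, -0.0009], "delta_rot": [0, 0, -0.15]}])

```text
clock: 12.3
position: [0.5674, -0.1775, 0.1899]
ee_rot: [0.001, 0.796, 0.605, -0.0]
contact_force: [-2.4, -1.4, 7.3]
width: 0.0508
gripper_force: 53.2
```

```bash
python3 st.py
```

```text
[ 0.567 -0.177  0.19 ] [-0.153  0.613  0.049] [-2.448 -1.42   7.308] 0.050796034240395214 0.2713991127853842
```

```bash
cat > prof.py <<'E'
from h import *
a=cv2.imread("pics/s4.png"); b=optics.get_image("side")["pixels"]
f=lambda im:im[228:268,348:356].mean(1)[:,[0,2]].astype(int)
for r,(x,y) in enumerate(zip(f(a),f(b))): print(228+r,x,y,end=" | " if r%4<3 else "\n")
E
python3 prof.py; python3 st.py
```

```text
228 [98 95] [97 95] | 229 [97 95] [97 95] | 230 [97 95] [96 94] | 231 [97 95] [96 94]
232 [96 94] [95 93] | 233 [95 93] [95 93] | 234 [97 95] [96 95] | 235 [103 102] [102 102]
236 [111 113] [112 114] | 237 [113 116] [119 122] | 238 [106 108] [122 126] | 239 [95 95] [123 127]
240 [83 83] [123 126] | 241 [71 71] [121 124] | 242 [64 65] [114 116] | 243 [66 67] [102 103]
244 [83 83] [91 92] | 245 [120 119] [79 78] | 246 [159 157] [67 67] | 247 [166 164] [65 65]
248 [144 142] [74 74] | 249 [112 112] [109 108] | 250 [79 84] [157 155] | 251 [57 82] [179 176]
252 [ 55 101] [162 160] | 253 [ 59 107] [131 130] | 254 [61 99] [100 100] | 255 [62 96] [68 81]
256 [60 93] [55 97] | 257 [57 88] [ 55 109] | 258 [55 85] [ 55 101] | 259 [55 85] [55 89]
260 [60 98] [60 98] | 261 [ 73 129] [ 73 129] | 262 [ 83 151] [ 83 151] | 263 [ 85 156] [ 85 156]
264 [ 85 156] [ 85 156] | 265 [ 84 153] [ 84 153] | 266 [ 79 139] [ 79 139] | 267 [ 72 120] [ 71 121]
[ 0.567 -0.177  0.19 ] [-0.142  0.573 -0.197] [-2.804 -0.736  6.521] 0.050680672359766796 0.27299540507295383
```

```bash
sed -i "s/s=get_state(); print(/s=get_state(); print(s['effort'][5],/" st.py; python3 st.py
```

```text
0.05624449113383889 [ 0.567 -0.177  0.19 ] [-0.142  0.573 -0.197] [-2.804 -0.736  6.521] 0.050680672359766796 0.27299540507295383
```

Request:
send_rows(increments=[{"gripper": 1, "linear": [0, 0, -0.0003], "delta_rot": [0, 0, -0.05]}, {"gripper": 1, "linear": [0, 0, -0.0006], "delta_rot": [0, 0, -0.1]}, {"gripper": 1, "linear": [0, 0, -0.0009], "delta_rot": [0, 0, -0.15]}])

```text
clock: 12.65
position: [0.5672, -0.1774, 0.189]
ee_rot: [0.001, 0.839, 0.544, -0.001]
contact_force: [-2.7, -0.6, 8.1]
width: 0.051
gripper_force: 53.2
```

```bash
python3 st.py
```

```text
-0.3612092602998018 [ 0.567 -0.177  0.189] [-0.074  0.662 -0.01 ] [-2.683 -0.562  8.085] 0.05102016562243998 0.42138426962194536
```

Request:
send_rows(increments=[{"gripper": 1, "linear": [0, 0, -0.0003], "delta_rot": [0, 0, -0.05]}, {"gripper": 1, "linear": [0, 0, -0.0006], "delta_rot": [0, 0, -0.1]}, {"gripper": 1, "linear": [0, 0, -0.0009], "delta_rot": [0, 0, -0.15]}])

```text
clock: 12.95
position: [0.5669, -0.1772, 0.1881]
ee_rot: [0.001, 0.878, 0.479, -0.001]
contact_force: [-3.7, -0.2, 8.0]
width: 0.0509
gripper_force: 53.2
```

```bash
python3 st.py
```

```text
-0.3627052903175354 [ 0.567 -0.177  0.188] [-0.035  0.737  0.036] [-3.729 -0.15   8.005] 0.050926669713793726 0.5713923226815266
```

Request:
send_rows(increments=[{"gripper": 1, "linear": [-0.001, 0, -0.0003], "delta_rot": [0, 0, -0.05]}, {"gripper": 1, "linear": [-0.001, 0, -0.0006], "delta_rot": [0, 0, -0.1]}, {"gripper": 1, "linear": [-0.001, 0, -0.0009], "delta_rot": [0, 0, -0.15]}])

```text
clock: 13.25
position: [0.5666, -0.1771, 0.1872]
ee_rot: [0.001, 0.911, 0.412, 0.0]
contact_force: [-2.4, -0.3, 6.7]
width: 0.0511
gripper_force: 53.2
```

```bash
python3 st.py
```

```text
-0.3612339310348034 [ 0.567 -0.177  0.187] [0.006 0.524 0.021] [-2.412 -0.323  6.715] 0.05105922545578909 0.7212410784190864
```

Request:
send_rows(increments=[{"gripper": 1, "linear": [0, 0, -0.0003], "delta_rot": [0, 0, -0.05]}, {"gripper": 1, "linear": [0, 0, -0.0006], "delta_rot": [0, 0, -0.1]}, {"gripper": 1, "linear": [0, 0, -0.0009], "delta_rot": [0, 0, -0.15]}])

```text
clock: 13.55
position: [0.5664, -0.1769, 0.1863]
ee_rot: [0.001, 0.939, 0.343, 0.0]
contact_force: [-2.4, -0.0, 7.9]
width: 0.0508
gripper_force: 53.1
```

```bash
python3 st.py; python3 prof.py|tail -6
```

```text
-0.3625393006950617 [ 0.566 -0.177  0.186] [0.15  0.552 0.059] [-2.362 -0.036  7.935] 0.0508382815277601 0.8711768427559436
244 [83 83] [103 105] | 245 [120 119] [93 93] | 246 [159 157] [81 81] | 247 [166 164] [69 69]
248 [144 142] [66 66] | 249 [112 112] [73 73] | 250 [79 84] [106 105] | 251 [57 82] [156 154]
252 [ 55 101] [181 179] | 253 [ 59 107] [169 167] | 254 [61 99] [140 138] | 255 [62 96] [107 107]
256 [60 93] [74 83] | 257 [57 88] [56 94] | 258 [55 85] [ 55 109] | 259 [55 85] [ 55 103]
260 [60 98] [ 60 102] | 261 [ 73 129] [ 73 129] | 262 [ 83 151] [ 83 151] | 263 [ 85 156] [ 85 156]
264 [ 85 156] [ 85 156] | 265 [ 84 153] [ 84 153] | 266 [ 79 139] [ 79 139] | 267 [ 72 120] [ 72 121]
```

Request:
send_rows(increments=[{"gripper": 1, "linear": [0, 0, -0.0003], "delta_rot": [0, 0, -0.05]}, {"gripper": 1, "linear": [0, 0, -0.0006], "delta_rot": [0, 0, -0.1]}, {"gripper": 1, "linear": [0, 0, -0.0009], "delta_rot": [0, 0, -0.15]}])

```text
clock: 13.9
position: [0.5663, -0.1767, 0.1854]
ee_rot: [0.001, 0.962, 0.272, 0.0]
contact_force: [-3.5, 0.3, 7.7]
width: 0.0508
gripper_force: 53.2
```

```bash
python3 st.py
```

```text
-0.3637918643653393 [ 0.566 -0.177  0.185] [0.186 0.558 0.102] [-3.466  0.303  7.744] 0.05079398494743721 1.0210637448264805
```

Request:
send_rows(increments=[{"gripper": 1, "linear": [0, 0, -0.0003], "delta_rot": [0, 0, -0.05]}, {"gripper": 1, "linear": [0, 0, -0.0006], "delta_rot": [0, 0, -0.1]}, {"gripper": 1, "linear": [0, 0, -0.0009], "delta_rot": [0, 0, -0.15]}])

```text
clock: 14.2
position: [0.5662, -0.1765, 0.1845]
ee_rot: [0.0, 0.98, 0.199, 0.0]
contact_force: [-3.3, 1.1, 8.2]
width: 0.0509
gripper_force: 53.2
```

```bash
python3 st.py
```

```text
-0.3643629513680935 [ 0.566 -0.176  0.185] [0.216 0.609 0.041] [-3.272  1.071  8.163] 0.05091938691986437 1.171001469593588
```

Request:
send_rows(increments=[{"gripper": 1, "linear": [0, 0, -0.0003], "delta_rot": [0, 0, -0.05]}, {"gripper": 1, "linear": [0, 0, -0.0006], "delta_rot": [0, 0, -0.1]}, {"gripper": 1, "linear": [0, 0, -0.0009], "delta_rot": [0, 0, -0.15]}])

```text
clock: 14.5
position: [0.5661, -0.1763, 0.1836]
ee_rot: [0.0, 0.992, 0.125, 0.0]
contact_force: [-3.2, 1.5, 8.2]
width: 0.0507
gripper_force: 53.2
```

```bash
python3 st.py
```

```text
-0.36527358926832676 [ 0.566 -0.176  0.184] [0.333 0.553 0.081] [-3.211  1.505  8.152] 0.050724083713563295 1.320916100570234
```

Request:
send_rows(increments=[{"gripper": 1, "linear": [0, 0, -0.0003], "delta_rot": [0, 0, -0.05]}, {"gripper": 1, "linear": [0, 0, -0.0006], "delta_rot": [0, 0, -0.1]}, {"gripper": 1, "linear": [0, 0, -0.0009], "delta_rot": [0, 0, -0.15]}])

```text
clock: 14.8
position: [0.5661, -0.176, 0.1827]
ee_rot: [-0.0, 0.999, 0.05, 0.0]
contact_force: [-3.3, 1.2, 8.7]
width: 0.0506
gripper_force: 53.2
```

```bash
python3 st.py; python3 prof.py|tail -6
```

```text
-0.3658995218575001 [ 0.566 -0.176  0.183] [0.448 0.596 0.088] [-3.268  1.218  8.725] 0.050639904649192276 1.4707806880565237
244 [83 83] [116 119] | 245 [120 119] [105 107] | 246 [159 157] [95 95] | 247 [166 164] [83 83]
248 [144 142] [70 71] | 249 [112 112] [66 66] | 250 [79 84] [71 70] | 251 [57 82] [95 94]
252 [ 55 101] [139 137] | 253 [ 59 107] [171 169] | 254 [61 99] [171 169] | 255 [62 96] [147 145]
256 [60 93] [114 114] | 257 [57 88] [80 85] | 258 [55 85] [57 82] | 259 [55 85] [ 54 103]
260 [60 98] [ 61 115] | 261 [ 73 129] [ 73 133] | 262 [ 83 151] [ 83 151] | 263 [ 85 156] [ 85 156]
264 [ 85 156] [ 85 156] | 265 [ 84 153] [ 84 152] | 266 [ 79 139] [ 79 138] | 267 [ 72 120] [ 72 120]
```

Request:
send_rows(increments=[{"gripper": 1, "linear": [0, 0, -0.0003], "delta_rot": [0, 0, -0.05]}, {"gripper": 1, "linear": [0, 0, -0.0006], "delta_rot": [0, 0, -0.1]}, {"gripper": 1, "linear": [0, 0, -0.0009], "delta_rot": [0, 0, -0.15]}])

```text
clock: 15.15
position: [0.5661, -0.1758, 0.1818]
ee_rot: [-0.0, 1.0, -0.025, 0.0]
contact_force: [-2.8, 2.8, 8.5]
width: 0.0509
gripper_force: 53.3
```

```bash
python3 st.py
```

```text
-0.2911442890763283 [ 0.566 -0.176  0.182] [0.516 0.572 0.06 ] [-2.785  2.827  8.527] 0.05092933714098612 1.6205300123176243
```

Request:
send_rows(increments=[{"gripper": 1, "linear": [0, 0, -0.0003], "delta_rot": [0, 0, -0.05]}, {"gripper": 1, "linear": [0, 0, -0.0006], "delta_rot": [0, 0, -0.1]}, {"gripper": 1, "linear": [0, 0, -0.0009], "delta_rot": [0, 0, -0.15]}])

```text
clock: 15.45
position: [0.5661, -0.1755, 0.181]
ee_rot: [-0.0, 0.995, -0.1, 0.0]
contact_force: [-3.6, 3.2, 9.2]
width: 0.0511
gripper_force: 53.3
```

```bash
python3 st.py
```

```text
-0.190353998914361 [ 0.566 -0.176  0.181] [0.575 0.535 0.262] [-3.552  3.236  9.18 ] 0.051064382382163494 1.7700555654588095
```

Request:
send_rows(increments=[{"gripper": 1, "linear": [0, 0, 0], "delta_rot": [0, 0, 0]}, {"gripper": -1, "linear": [0, 0, 0], "delta_rot": [0, 0, 0]}, {"gripper": -1, "linear": [0, 0, 0], "delta_rot": [0, 0, 0]}, {"gripper": -1, "linear": [0, 0, 0], "delta_rot": [0, 0, 0]}, {"gripper": -1, "linear": [0, 0, 0], "delta_rot": [0, 0, 0]}, {"gripper": -1, "linear": [0, 0, 0.01], "delta_rot": [0, 0, 0]}, {"gripper": -1, "linear": [0, 0, 0.04], "delta_rot": [0, 0, 0]}, {"gripper": -1, "linear": [0, 0, 0.09], "delta_rot": [0, 0, 0]}])

```text
clock: 16.25
position: [0.5649, -0.1758, 0.2673]
ee_rot: [-0.001, 0.995, -0.099, -0.004]
contact_force: [1.1, -1.5, 0.4]
width: 0.0852
gripper_force: 0.0
```

Request:
send_rows(increments=[{"gripper": -1, "linear": [-0.02, 0, 0.04], "delta_rot": [0, 0, 0]}, {"gripper": -1, "linear": [-0.06, 0.03, 0.06], "delta_rot": [0, 0, 0]}, {"gripper": -1, "linear": [-0.1, 0.06, 0.06], "delta_rot": [0, 0, 0]}, {"gripper": -1, "linear": [-0.14, 0.1, 0.06], "delta_rot": [0, 0, 0]}, {"gripper": -1, "linear": [-0.16, 0.14, 0.06], "delta_rot": [0, 0, 0]}, {"gripper": -1, "linear": [-0.17, 0.18, 0.06], "delta_rot": [0, 0, 0]}, {"gripper": -1, "linear": [-0.17, 0.2, 0.06], "delta_rot": [0, 0, 0]}])

```text
clock: 16.95
position: [0.3941, 0.0262, 0.3305]
ee_rot: [-0.001, 0.995, -0.098, 0.001]
contact_force: [-0.3, 0.0, 0.6]
width: 0.0851
gripper_force: 0.0
```

```bash
python3 - <<'E'
from h import *
j=optics.get_image("side")["pixels"]; t=optics.get_image("top")["pixels"]
a=cv2.resize(j[190:290,300:400],(400,400),interpolation=3); b=cv2.resize(t[160:260,350:450],(400,400),interpolation=3)
cv2.imwrite("pics/st9.png",cv2.hconcat([a,b])); print(get_state()["position"],get_state()["contact_force"])
E
python3 prof.py|tail -7
```

```text
[0.39593408 0.02566747 0.33019981] [ 0.42589886 -0.14735637 -0.14817075]
240 [83 83] [120 124] | 241 [71 71] [121 124] | 242 [64 65] [121 125] | 243 [66 67] [121 125]
244 [83 83] [118 121] | 245 [120 119] [109 111] | 246 [159 157] [98 99] | 247 [166 164] [89 89]
248 [144 142] [78 78] | 249 [112 112] [71 70] | 250 [79 84] [71 71] | 251 [57 82] [91 90]
252 [ 55 101] [140 137] | 253 [ 59 107] [176 173] | 254 [61 99] [181 178] | 255 [62 96] [159 157]
256 [60 93] [128 127] | 257 [57 88] [97 99] | 258 [55 85] [65 85] | 259 [55 85] [54 99]
260 [60 98] [ 60 112] | 261 [ 73 129] [ 73 131] | 262 [ 83 151] [ 82 149] | 263 [ 85 156] [ 84 154]
264 [ 85 156] [ 84 154] | 265 [ 84 153] [ 83 150] | 266 [ 79 139] [ 78 137] | 267 [ 72 120] [ 71 118]
```

View pics/st9.png

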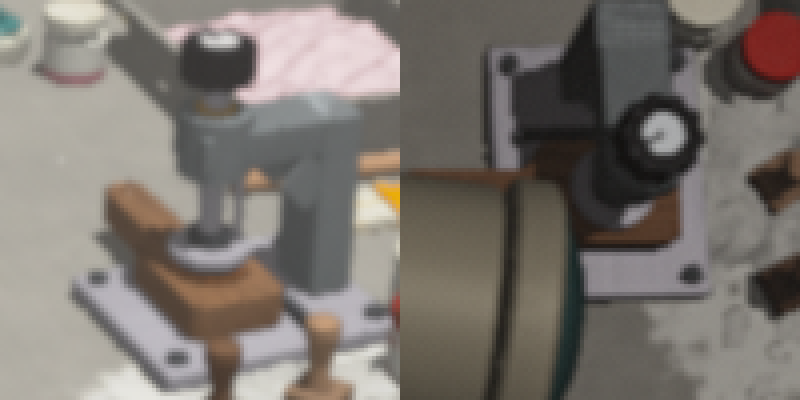

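```bash
python3 -c "
from rig import sign_off
print(sign_off())"
```

```text
the job is handed in; nothing more can be done
None
```

I handed the job in at about 17 s on the robot's clock. The mould lies flat on the press bed with its cup within a few mm of the screw axis. I stopped turning the knob about 0.2 rad after first contact, at an estimated 25–30 N by joint torque, which should settle to 20 N or less once released. The gripper is clear, and the arm stayed away from the stamps, jar and cutter, though I did not re-measure their positions afterwards.

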